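Switch on the tape gluer from its push-button stations

ROBOT

A 6-joint arm with a two-finger parallel gripper is mounted at the origin on the work surface; the furniture and walls round the work are solid. World frame = base frame: x ahead of the robot, y to its left, z up, the work surface at z = 0. Lengths are in m, angles in degrees, forces in N, time in s.
With the tool pointing down it reaches from about 0.35 to 0.875 m from the base axis. Payload 4.2 kg.
Tool frame: the origin (TCP) lies on the centre line of the jaws, within the pads' length; the fingertips stand 11 mm ahead of it and the grasp point (between the pads) lies 8 mm behind it; z points along the fingers, y is the line along which they close (so a half turn about z gives the same grasp; the last joint's range is limited). The gripper opens to 87 mm and grips with 3 to 60 N. Pads are 19 mm wide; open, the fingers measure 117 mm over their backs; the gripper's body (75 mm by 190 mm) begins 51 mm behind the grasp point.
Start: joints at [-48.552, 22.042, 0.453, 0, -68.411, -14.817], TCP at [0.28, -0.559, 0.234] pointing down, gripper open.
Joint ranges: [-179.83, 179.83], [-69.29, 118.12], [-61.27, 80.66], [-181.25, 117.63], [-171.15, -9.14], [-177.46, 177.46]. Speed limits (degrees/s): [159.86, 159.86, 180, 180, 180, 180].

INTERFACE

Orientations are given as a 3x3 rotation matrix whose columns are the frame's x, y, z axes.
In Python, from station import r gives the robot as it stands.
- The arm moves only by the tool servo_tool, never from a script. Its argument "commands" is a list that holds one entry, the list of rows, each a list of 7 numbers: the closure, from 0 (fully open) to 1 (shut), then the shift along the tool's x, y, z in mm, then the turn, a rotation vector about the tool's x, y, z in rad. In form: [[[claw, x, y, z, ax, ay, az], ...]]. A call has exactly 5 rows; each row is the pose to reach, as a shift and turn from the pose commanded when the call began, along the tool's axes at that moment; what a row does not reach only later rows make up. A row lasts 1/10 s, in which the tool goes at most 50 mm and 8.59 degrees, less where a joint would pass 70% of its speed; a pose out of reach is approached as far as the arm can. A call with a gripper value outside its range is refused whole. The fingers move at their own pace and stop on an object; the grip force is fixed at half the most. Time passes only in rows, so rows that repeat a pose let the fingers close, or fill a call up. It gives the time, the measured TCP pose, the force, the opening and the grip force at its end, in the units of the state.
- r.sense(): the state, without advancing time (a new reading comes with each control period).
- r.capture(name): name is "side" or "top" or "wrist"; returns a dict with "pixels" (384x512x3 uint8, red, green, blue), "camera_matrix" (3x3 intrinsics, pixels), "dist" ([k1, k2, p1, p2, k3] as OpenCV has them; the pictures are not rectified), "R" (3x3) and "t" (3): a world point X has camera coordinates R X + t. Camera axes: x right, y down, z forward; pixel columns grow to the right and rows downward; lengths in m; the calibration is good to about 2 mm. A picture is of the moment at which its call begins. There is no depth.
- r.finish_job(): hands the job in; it is judged then, once.
The state is a dict: "time_s": time; "joints": joint angles; "joint_velocities": joint speeds; "effort": joint torques, N m; "tcp_pos": TCP position; "ee_rot": TCP orientation; "wrist_force": force on the tool from outside, world axes, zero at the start; "moment": the same for the moment, N m; "gripper_width": opening from 0.0 (shut) to 1.0 (fully open); "gripper_force": force on a finger pad.
Only numpy, scipy, OpenCV 4.12 (cv2) and the standard library are available. Lean on these libraries where they do the work, as an engineer would, in place of code of your own. Each camera call takes 0.05 s, during which the arm holds its last target. There are 200 camera calls.

TASK

Switch on the tape gluer from the loose push-button boxes on the bench: with a fingertip, gently press the green mains button fully in so that it stays down, then the yellow heater button and then the blue drive button likewise, without leaning on any of them. Do not press the red stop button; do not grip, lift or push the boxes from their places, and leave the other things on the bench where they are.

Things in the scene. Friction and masses are not known exactly. Their poses are not given: they have to be found in the camera images.
- station_green: loose wireless push-button station with the green button: a grey box 66 x 66 mm, 45 mm high, about 0.45 kg, on four rubber feet on the bench; origin at the centre of its underside, z up. The button is at the centre of its top
- green_top (a point): centre of the top face of the green button, a flat round cap 29 mm across; 60 mm above the bench when out; it moves down with the button
- button_green (a joint): travel of the green mains power button in m: 0 out, 0.007 fully in (top 53 mm above the bench, 5 mm above the steel collar). It slides stiffly at 3 to 4 N and stays wherever it is left; it may start up to 0.5 mm in. Once fully in it rests on a cushion that gives a further 4.5 mm, about 4 N more for each mm, and springs back (not counted here); beyond that it is hard
- station_yellow: loose wireless push-button station with the yellow button: a grey box 66 x 66 mm, 45 mm high, about 0.45 kg, on four rubber feet on the bench; origin at the centre of its underside, z up. The button is at the centre of its top
- yellow_top (a point): centre of the top face of the yellow button, a flat round cap 29 mm across; 60 mm above the bench when out; it moves down with the button
- button_yellow (a joint): travel of the yellow glue heater button in m: 0 out, 0.007 fully in (top 53 mm above the bench, 5 mm above the steel collar). It slides stiffly at 3 to 4 N and stays wherever it is left; it may start up to 0.5 mm in. Once fully in it rests on a cushion that gives a further 4.5 mm, about 4 N more for each mm, and springs back (not counted here); beyond that it is hard
- station_blue: loose wireless push-button station with the blue button: a grey box 66 x 66 mm, 45 mm high, about 0.45 kg, on four rubber feet on the bench; origin at the centre of its underside, z up. The button is at the centre of its top
- blue_top (a point): centre of the top face of the blue button, a flat round cap 29 mm across; 60 mm above the bench when out; it moves down with the button
- button_blue (a joint): travel of the blue tape drive button in m: 0 out, 0.007 fully in (top 53 mm above the bench, 5 mm above the steel collar). It slides stiffly at 3 to 4 N and stays wherever it is left; it may start up to 0.5 mm in. Once fully in it rests on a cushion that gives a further 4.5 mm, about 4 N more for each mm, and springs back (not counted here); beyond that it is hard
- station_red: loose wireless push-button station with the red button: a grey box 66 x 66 mm, 45 mm high, about 0.45 kg, on four rubber feet on the bench; origin at the centre of its underside, z up. The button is at the centre of its top
- red_top (a point): centre of the top face of the red button, a mushroom cap 35 mm across; 60 mm above the bench when out; it moves down with the button
- button_red (a joint): travel of the red stop button in m: 0 out, 0.007 fully in; it springs back and gives way at about 2 N, 5 N fully in; to be left alone
- spool_brown: bystander: spool of brown thread standing upright, 32 mm across, 52 mm high; origin at the centre of its underside
- spool_white: bystander: spool of white thread standing upright, 36 mm across, 58 mm high; origin at the centre of its underside
- tape_ring: bystander: roll of masking tape lying flat, 104 mm across, 25 mm high; origin at the centre of its underside
- clamp: bystander: black spring clamp with orange tips lying on its side, 49 x 102 mm, 18 mm high, long along its y axis; origin at the centre of its underside
- pen: bystander: white marker with a blue cap, lying, 128 mm long along its y axis, 16 mm thick; origin at the centre of its underside
Mind the look-alikes: they are no part of the job. Leave any orange look-alike of the station_green alone.

How it is judged (in metres and radians):
On the way, in this order (a step that is already met when the one before it is completed fails the run):
1. the green mains power button is pressed in (value of joint button_green above 0.0055 m), for 0.1 s.
2. the yellow glue heater button is pressed in (value of joint button_yellow above 0.0055 m), for 0.1 s.
3. the blue tape drive button is pressed in (value of joint button_blue above 0.0055 m), for 0.1 s.
At the end, for the whole second after the job is handed in: The green, yellow and blue buttons are each in by more than 5.5 of their 7 mm, the red one is out (less than 1.5 mm in); every box stands level, at rest and within 20 mm of where it was, and the spools, tape, clamp and marker are within 30 mm of where they were (value of joint each of button_green, button_yellow, button_blue above 0.0055 m and value of joint button_red below 0.0015 m and distance of each of station_green, station_yellow, station_blue, station_red from where it was at the start of the episode below 0.02 m and angle between each of station_green, station_yellow, station_blue, station_red's own z axis and vertical below 0.1 rad and distance of each of spool_brown, spool_white, tape_ring, clamp, pen from where it was at the start of the episode below 0.03 m and linear speed of each of station_green, station_yellow, station_blue, station_red below 0.02 m/s); the robot touches nothing.
It fails at once if a button is pressed out of turn: yellow (3 mm or more) before green is in, or blue before green and yellow are in ((value of joint button_yellow above 0.003 m and value of joint button_green below 0.0055 m) or (value of joint button_blue above 0.003 m and value of joint any of button_green, button_yellow below 0.0055 m)).
It fails at once if the red stop button is pressed by more than 2 mm (value of joint button_red above 0.002 m).
It fails at once if a box is pressed with more than 25 N (contact force between any of the arm, the fingers and station_green above 25 N or contact force between any of the arm, the fingers and station_yellow above 25 N or contact force between any of the arm, the fingers and station_blue above 25 N or contact force between any of the arm, the fingers and station_red above 25 N).
It fails at once if a box is lifted by more than 8 mm, tipped by more than 0.25 rad or shifted by more than 30 mm (height (world z) of any of station_green, station_yellow, station_blue, station_red above 0.008 m or angle between any of station_green, station_yellow, station_blue, station_red's own z axis and vertical above 0.25 rad or distance of any of station_green, station_yellow, station_blue, station_red from where it was at the start of the episode above 0.03 m).
It fails at once if a bystander is shifted or lifted by more than 40 mm (distance of any of spool_brown, spool_white, tape_ring, clamp, pen from where it was at the start of the episode above 0.04 m).
It also fails if it takes over 38 s, if anything falls off the work surface, if the arm or the gripper's body presses on something with over 40 N, if the wrist force passes 120 N, or if a joint passes its speed limit or range.

## Working session

There is one attempt and no reset: what is moved stays moved. The work goes in short steps, Python scripts to look and compute and a tool call to move; the robot and the scene stay as the last step left them, time stands still between calls to the robot, and variables do not carry over. Pictures are saved under pics/ and viewed, at most 10 in all, crops included, and the job is handed in when it is done.

Besides the shell and the picture viewer there is one more tool, called after "Emit:" by a JSON object that holds its "api" and its "payload", one argument or row to a line. servo_tool: Moves the arm, as the interface text tells. Its arguments: {"type":"object","properties":{"commands":{"type":"array","items":{"type":"array","items":{"type":"array","items":{"type":"number"}}}}},"required":["commands"]}

```bash
mkdir -p pics; ls
python3 - <<'E'
from station import r
import cv2,pickle
d={}
for n in("top","side"):
    c=r.capture(n);d[n]=c
    cv2.imwrite(f"pics/{n}0.png",cv2.resize(c["pixels"][:,:,::-1],(800,600),interpolation=cv2.INTER_CUBIC))
pickle.dump(d,open("c0.pkl","wb"))
s=r.sense();print(s)
for n in d:print(n,d[n]["camera_matrix"],d[n]["dist"],-d[n]["R"].T@d[n]["t"])
E
```

```text
pics
{'time_s': 0.1, 'joints': array([-4.85512025e+01,  2.20861466e+01,  3.88692583e-01, -2.53695857e-02,
       -6.84117995e+01, -1.48168516e+01]), 'joint_velocities': array([ 0.06442246,  0.08741663,  0.23011094,  0.11129094, -0.07537281,
        0.07635965]), 'effort': array([-1.55070632e-05, -3.91690564e+01,  1.87935770e+01,  4.23187450e+00,
        1.34638659e-02, -6.75383581e-05]), 'tcp_pos': array([ 0.27995155, -0.55822203,  0.23257845]), 'ee_rot': array([[-8.93977594e-01, -4.48110648e-01, -9.53600832e-04],
       [-4.48111653e-01,  8.93975978e-01,  1.70177651e-03],
       [ 8.99120641e-05,  1.94866971e-03, -9.99998097e-01]]), 'wrist_force': array([ 0.44732159,  0.66642524, -0.39972825]), 'moment': array([0.01579051, 0.00303796, 0.02124261]), 'gripper_force': 0.0, 'gripper_width': 0.9975639453671244}
top [[482.26079756   0.         259.22933271]
 [  0.         482.26079756 193.37454374]
 [  0.           0.           1.        ]] [-0.00327885  0.          0.          0.          0.        ] [ 0.08454604 -0.09861902  1.48451011]
side [[484.97294857   0.         266.04155983]
 [  0.         484.97294857 189.05274149]
 [  0.           0.           1.        ]] [-0.02108041  0.          0.          0.          0.        ] [0.3513933  1.05121792 0.60536831]
```

View pics/top0.png

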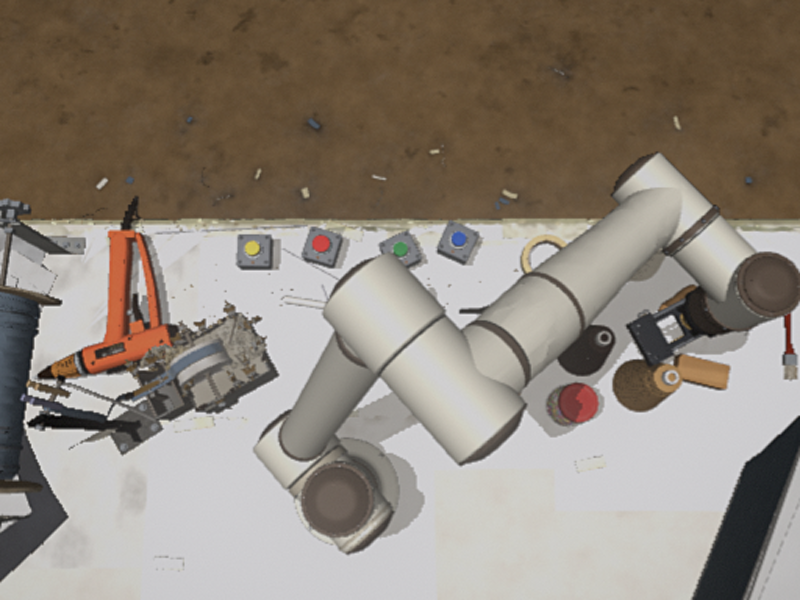

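View pics/side0.png

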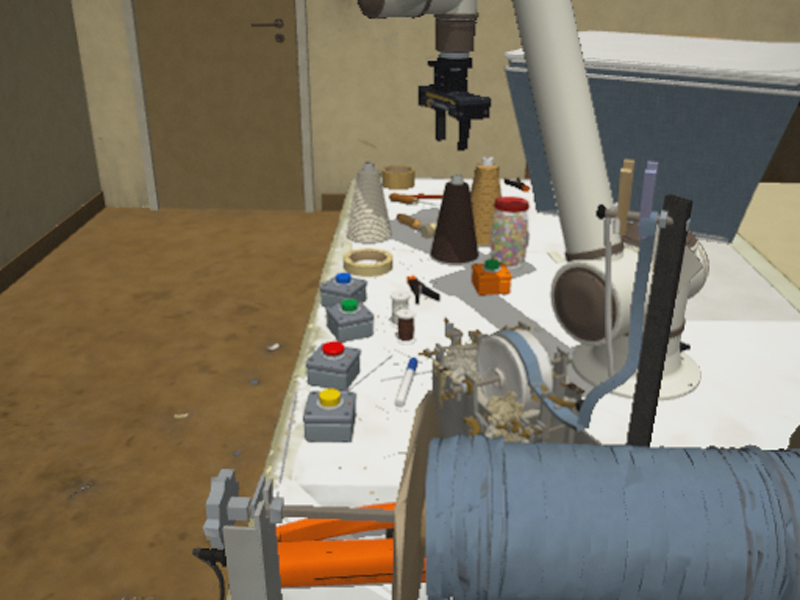

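The top view shows yellow (252,248), red (320,243), green (401,249) and blue (459,239) along the far bench edge. The side view confirms the same order (y 397/349/305/279), with the orange-box decoy at (491,265), well off to one side.

```bash
cat > h.py <<'E'
import numpy as np,cv2
def ray(c,u,v):
    p=cv2.undistortPoints(np.array([[[u,v]]],float),c["camera_matrix"],c["dist"])[0,0]
    return -c["R"].T@c["t"], c["R"].T@np.array([p[0],p[1],1])
def on(c,u,v,z=.06):
    o,d=ray(c,u,v);return o+d*(z-o[2])/d[2]
def blob(c,u,v,w=12):
    u0,v0=int(u)-w,int(v)-w
    a=cv2.cvtColor(c["pixels"],cv2.COLOR_RGB2HSV).astype(int)
    h=a[int(v),int(u),0]
    m=(abs((a[...,0]-h+90)%180-90)<8)&(a[...,1]>100)
    k=np.zeros_like(m);k[v0:v0+2*w,u0:u0+2*w]=1
    ys,xs=np.nonzero(m&k);return xs.mean(),ys.mean(),len(xs),np.ptp(xs)+1,np.ptp(ys)+1
E
python3 - <<'E'
import pickle
from h import *
d=pickle.load(open("c0.pkl","rb"));np.set_printoptions(precision=4,suppress=True)
P={"top":dict(y=(252,248),r=(320,243),g=(401,249),b=(459,239)),"side":dict(y=(330,395),r=(333,348),g=(349,304),b=(343,278))}
for n in P:
    for k,(u,v) in P[n].items():
        b=blob(d[n],u/1.5625,v/1.5625);print(n,k,np.round(b,1),on(d[n],b[0],b[1],.06 if n=="top" else .057))
for n,u,v in(("spw",400,295),("spb",405,315),("tape",367,253),("clamp",420,285),("conebrown",457,180),("cone_white",369,165)):print(n,on(d["side"],u/1.5625,v/1.5625,.05))
E
```

```text
top y [161.  158.2  64.    9.    9. ] [0.4617 0.1833 0.06  ]
top r [205.  155.4  94.   11.   10. ] [0.4705 0.0496 0.06  ]
top g [255.7 158.9  55.    8.    9. ] [ 0.4593 -0.1047  0.06  ]
top b [293.1 152.2  65.    9.    9. ] [ 0.4804 -0.2192  0.06  ]
side y [210.6 253.8 136.   14.   12. ] [0.4646 0.1883 0.057 ]
side r [212.8 222.6 107.   15.   10. ] [0.4744 0.0531 0.057 ]
side g [223.2 194.6  70.   11.    8. ] [ 0.4631 -0.1003  0.057 ]
side b [219.2 177.8  56.    9.    7. ] [ 0.4842 -0.2111  0.057 ]
spw [ 0.3783 -0.1554  0.05  ]
spb [ 0.368  -0.0764  0.05  ]
tape [ 0.4489 -0.3527  0.05  ]
clamp [ 0.3433 -0.2     0.05  ]
conebrown [ 0.2468 -0.8839  0.05  ]
cone_white [ 0.4866 -1.0197  0.05  ]
```

Emit:
{"api": "servo_tool", "payload": {
  "commands": [
    [[1,0,0,-46,0,0,0],[1,-36,32,-46,0,0,0],[1,-72,64,-46,0,0,0],[1,-108,96,-46,0,0,0],[1,-144,128,-46,0,0,0]]
  ]
}}

```text
time_s: 0.6
tcp_pos: [0.3516, -0.3779, 0.2791]
ee_rot: [[-0.894, -0.448, -0.0], [-0.448, 0.894, 0.001], [0.0, 0.001, -1.0]]
wrist_force: [2.0, 0.4, 1.2]
gripper_width: 0.631
gripper_force: 0.0
```

Emit:
{"api": "servo_tool", "payload": {
  "commands": [
    [[1,-36,32,0,0,0,0],[1,-72,64,0,0,0,0],[1,-108,96,0,0,0,0],[1,-144,128,0,0,0,0],[1,-180,162,0,0,0,0]]
  ]
}}

```text
time_s: 1.1
tcp_pos: [0.4399, -0.1523, 0.2794]
ee_rot: [[-0.894, -0.448, -0.0], [-0.448, 0.894, 0.0], [0.0, 0.0, -1.0]]
wrist_force: [0.4, -0.3, 1.3]
gripper_width: 0.171
gripper_force: 0.0
```

Emit:
{"api": "servo_tool", "payload": {
  "commands": [
    [[1,-30,27,40,0,0,0],[1,-42,37,85,0,0,0],[1,-42,37,110,0,0,0],[1,-42,37,110,0,0,0],[1,-42,37,110,0,0,0]]
  ]
}}

```text
time_s: 1.6
tcp_pos: [0.4611, -0.1025, 0.17]
ee_rot: [[-0.894, -0.449, -0.0], [-0.449, 0.894, -0.001], [0.001, -0.001, -1.0]]
wrist_force: [0.6, -0.4, 1.1]
gripper_width: 0.007
gripper_force: 0.0
```

Run:
```python
from station import r
import cv2,pickle
c=r.capture("wrist");pickle.dump(c,open("w1.pkl","wb"))
cv2.imwrite("pics/w1.png",cv2.resize(c["pixels"][:,:,::-1],(800,600),interpolation=cv2.INTER_CUBIC))
s=r.sense();print(s["tcp_pos"],s["wrist_force"])
```

```text
[ 0.46182058 -0.10267872  0.17100627] [ 0.57344227 -0.530276    1.03753951]
```

View pics/w1.png

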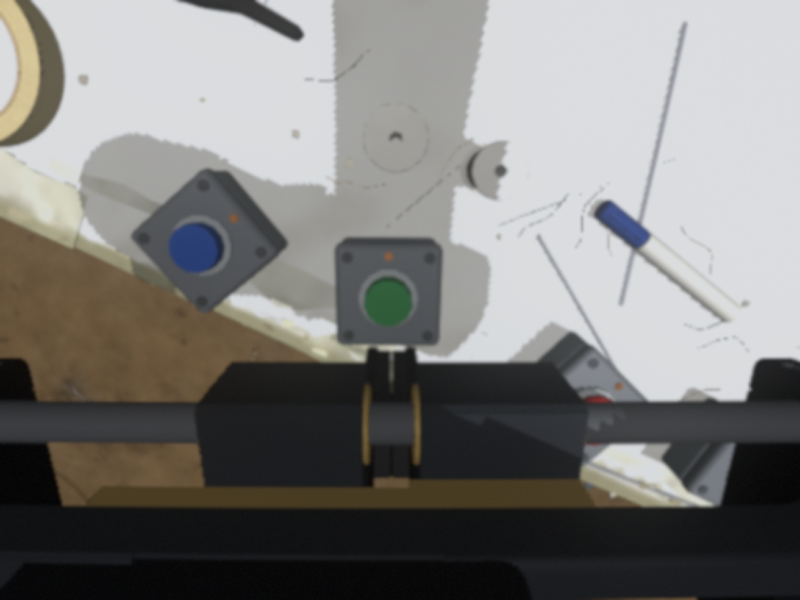

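The wrist picture shows the green button at (388,302), blue at (196,248), the fingertips at (392,350) and the red box behind the gripper.

Run:
```python
import pickle
from h import *
c=pickle.load(open("w1.pkl","rb"));np.set_printoptions(precision=4,suppress=True)
R=np.array([[-.894,-.449],[-.449,.894]])
print(-c["R"].T@c["t"])
for k,u,v in(("g",388,302),("b",196,248)):
    b=blob(c,u/1.5625,v/1.5625,25);q=on(c,b[0],b[1]);print(k,np.round(b,1),q,R.T@(q[:2]-[.4618,-.1027])*1e3)
```

```text
[ 0.3926 -0.1362  0.3221]
g [248. 193. 634.  28.  29.] [ 0.462  -0.1035  0.06  ] [ 0.2142 -0.7634]
b [124.4 158.2 831.   34.   32. ] [ 0.4824 -0.2167  0.06  ] [  32.7268 -111.1566]
```

Emit:
{"api": "servo_tool", "payload": {
  "commands": [
    [[1,0,-0.7,40,0,0,0],[1,0,-0.7,75,0,0,0],[1,0,-0.7,91,0,0,0],[1,0,-0.7,91,0,0,0],[1,0,-0.7,91,0,0,0]]
  ]
}}

```text
time_s: 2.15
tcp_pos: [0.4627, -0.1033, 0.0803]
ee_rot: [[-0.894, -0.448, 0.004], [-0.448, 0.894, -0.0], [-0.003, -0.002, -1.0]]
wrist_force: [-0.1, 0.2, 0.4]
gripper_width: 0.007
gripper_force: 0.0
```

Emit:
{"api": "servo_tool", "payload": {
  "commands": [
    [[1,0,0,3,0,0,0],[1,0,0,6,0,0,0],[1,0,0,9,0,0,0],[1,0,0,11,0,0,0],[1,0,0,11,0,0,0]]
  ]
}}

```text
time_s: 2.65
tcp_pos: [0.4616, -0.1029, 0.0678]
ee_rot: [[-0.894, -0.449, 0.001], [-0.449, 0.894, -0.0], [-0.001, -0.001, -1.0]]
wrist_force: [0.7, -0.3, 1.4]
gripper_width: 0.004
gripper_force: 0.7
```

Emit:
{"api": "servo_tool", "payload": {
  "commands": [
    [[1,0,0,0.5,0,0,0],[1,0,0,1,0,0,0],[1,0,0,1.5,0,0,0],[1,0,0,2,0,0,0],[1,0,0,2,0,0,0]]
  ]
}}

```text
time_s: 3.15
tcp_pos: [0.4616, -0.1029, 0.0657]
ee_rot: [[-0.894, -0.448, 0.001], [-0.448, 0.894, 0.0], [-0.001, -0.0, -1.0]]
wrist_force: [0.9, -1.2, 2.5]
gripper_width: 0.006
gripper_force: 1.2
```

Emit:
{"api": "servo_tool", "payload": {
  "commands": [
    [[1,0,0,0.5,0,0,0],[1,0,0,1,0,0,0],[1,0,0,1.5,0,0,0],[1,0,0,2,0,0,0],[1,0,0,2,0,0,0]]
  ]
}}

```text
time_s: 3.65
tcp_pos: [0.4615, -0.1029, 0.0639]
ee_rot: [[-0.894, -0.449, 0.001], [-0.449, 0.894, -0.0], [-0.001, -0.001, -1.0]]
wrist_force: [1.5, 0.2, 5.5]
gripper_width: 0.003
gripper_force: 2.7
```

Emit:
{"api": "servo_tool", "payload": {
  "commands": [
    [[1,0,0,0.5,0,0,0],[1,0,0,1,0,0,0],[1,0,0,1.5,0,0,0],[1,0,0,1.5,0,0,0],[1,0,0,1.5,0,0,0]]
  ]
}}

```text
time_s: 4.15
tcp_pos: [0.4617, -0.1029, 0.0629]
ee_rot: [[-0.894, -0.449, 0.001], [-0.449, 0.894, -0.0], [-0.001, -0.001, -1.0]]
wrist_force: [0.9, -0.2, 9.2]
gripper_width: 0.007
gripper_force: 4.6
```

Emit:
{"api": "servo_tool", "payload": {
  "commands": [
    [[1,0,0,-40,0,0,0],[1,0,0,-80,0,0,0],[1,-11,21,-108,0,0,0],[1,-33,64,-108,0,0,0],[1,-55,107,-108,0,0,0]]
  ]
}}

```text
time_s: 4.65
tcp_pos: [0.4608, 0.018, 0.1701]
ee_rot: [[-0.895, -0.445, -0.002], [-0.445, 0.895, 0.0], [0.001, 0.001, -1.0]]
wrist_force: [1.0, 0.4, -0.5]
gripper_width: 0.005
gripper_force: 0.0
```

Emit:
{"api": "servo_tool", "payload": {
  "commands": [
    [[1,-22,43,0,0,0,0],[1,-44,86,0,0,0,0],[1,-66,129,0,0,0,0],[1,-76,149,0,0,0,0],[1,-76,149,0,0,0,0]]
  ]
}}

```text
time_s: 5.15
tcp_pos: [0.4621, 0.1865, 0.1687]
ee_rot: [[-0.892, -0.451, -0.003], [-0.451, 0.892, -0.002], [0.004, -0.0, -1.0]]
wrist_force: [-0.2, -0.2, -0.1]
gripper_width: 0.006
gripper_force: 0.0
```

Run:
```python
from station import r
import cv2,pickle
c=r.capture("wrist");pickle.dump(c,open("w2.pkl","wb"))
cv2.imwrite("pics/w2.png",cv2.resize(c["pixels"][:,:,::-1],(800,600),interpolation=cv2.INTER_CUBIC))
s=r.sense();print(s["tcp_pos"],s["wrist_force"])
```

```text
[0.46188851 0.18497527 0.16861295] [0.53064271 0.59427567 0.03846869]
```

View pics/w2.png

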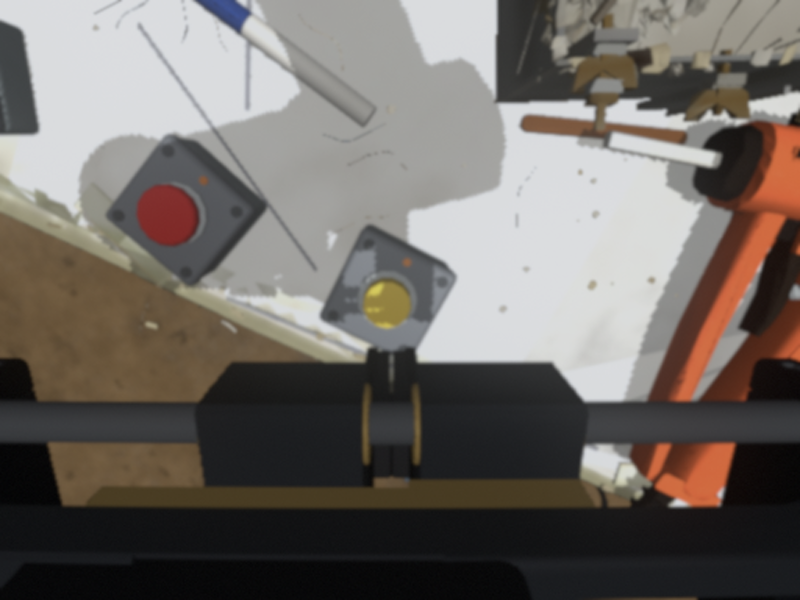

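The wrist picture shows yellow at (387,303), where green was when aligned, so I can go straight down. Red is at (168,215), clear of the fingers.

Emit:
{"api": "servo_tool", "payload": {
  "commands": [
    [[1,0,0,40,0,0,0],[1,0,0,75,0,0,0],[1,0,0,92,0,0,0],[1,0,0,94,0,0,0],[1,0,0,96,0,0,0]]
  ]
}}

```text
time_s: 5.7
tcp_pos: [0.4633, 0.1835, 0.074]
ee_rot: [[-0.894, -0.447, -0.001], [-0.447, 0.894, -0.001], [0.001, -0.0, -1.0]]
wrist_force: [0.1, 0.9, 0.7]
gripper_width: 0.007
gripper_force: 0.0
```

Emit:
{"api": "servo_tool", "payload": {
  "commands": [
    [[1,0,0,2,0,0,0],[1,0,0,4,0,0,0],[1,0,0,6,0,0,0],[1,0,0,8,0,0,0],[1,0,0,8,0,0,0]]
  ]
}}

```text
time_s: 6.2
tcp_pos: [0.4639, 0.1849, 0.0664]
ee_rot: [[-0.894, -0.448, 0.001], [-0.448, 0.894, 0.001], [-0.001, 0.0, -1.0]]
wrist_force: [1.0, -0.3, 2.5]
gripper_width: 0.008
gripper_force: 1.2
```

Emit:
{"api": "servo_tool", "payload": {
  "commands": [
    [[1,0,0,1,0,0,0],[1,0,0,2,0,0,0],[1,0,0,3,0,0,0],[1,0,0,3,0,0,0],[1,0,0,3,0,0,0]]
  ]
}}

```text
time_s: 6.7
tcp_pos: [0.4639, 0.1849, 0.0636]
ee_rot: [[-0.894, -0.449, 0.001], [-0.449, 0.894, 0.0], [-0.001, -0.0, -1.0]]
wrist_force: [0.9, -0.8, 6.1]
gripper_width: 0.004
gripper_force: 3.2
```

Emit:
{"api": "servo_tool", "payload": {
  "commands": [
    [[1,0,0,0.5,0,0,0],[1,0,0,1,0,0,0],[1,0,0,1,0,0,0],[1,0,0,1,0,0,0],[1,0,0,1,0,0,0]]
  ]
}}

```text
time_s: 7.2
tcp_pos: [0.464, 0.1849, 0.063]
ee_rot: [[-0.894, -0.449, 0.001], [-0.449, 0.894, 0.0], [-0.001, -0.0, -1.0]]
wrist_force: [0.2, -2.0, 8.1]
gripper_width: 0.002
gripper_force: 4.4
```

Emit:
{"api": "servo_tool", "payload": {
  "commands": [
    [[1,0,0,-40,0,0,0],[1,0,0,-80,0,0,0],[1,8,-18,-108,0,0,0],[1,28,-62,-108,0,0,0],[1,48,-107,-108,0,0,0]]
  ]
}}

```text
time_s: 7.7
tcp_pos: [0.4682, 0.0672, 0.1705]
ee_rot: [[-0.893, -0.45, 0.001], [-0.45, 0.893, 0.002], [-0.001, 0.001, -1.0]]
wrist_force: [0.8, -0.6, -0.9]
gripper_width: 0.007
gripper_force: 0.0
```

Emit:
{"api": "servo_tool", "payload": {
  "commands": [
    [[1,20,-44,0,0,0,0],[1,40,-88,0,0,0,0],[1,60,-132,0,0,0,0],[1,80,-176,0,0,0,0],[1,100,-220,0,0,0,0]]
  ]
}}

```text
time_s: 8.2
tcp_pos: [0.4768, -0.1755, 0.1693]
ee_rot: [[-0.894, -0.448, -0.001], [-0.448, 0.894, 0.001], [0.001, 0.001, -1.0]]
wrist_force: [0.8, 0.2, 0.4]
gripper_width: 0.003
gripper_force: 0.0
```

Emit:
{"api": "servo_tool", "payload": {
  "commands": [
    [[1,10,-25,0,0,0,0],[1,16,-41,0,0,0,0],[1,16,-41,0,0,0,0],[1,16,-41,0,0,0,0],[1,16,-41,0,0,0,0]]
  ]
}}

```text
time_s: 8.7
tcp_pos: [0.4815, -0.2169, 0.1696]
ee_rot: [[-0.894, -0.449, -0.001], [-0.449, 0.894, 0.001], [0.001, 0.001, -1.0]]
wrist_force: [0.1, 0.8, 0.1]
gripper_width: 0.005
gripper_force: 0.0
```

Run:
```python
from station import r
import cv2,pickle
from h import *
c=r.capture("wrist")
cv2.imwrite("pics/w3.png",cv2.resize(c["pixels"][:,:,::-1],(800,600),interpolation=cv2.INTER_CUBIC))
s=r.sense();print(s["tcp_pos"],s["wrist_force"])
b=blob(c,248,193,25);q=on(c,b[0],b[1]);print(np.round(b,1),q,s["ee_rot"].T@(q-s["tcp_pos"])*1e3)
```

```text
[ 0.48161346 -0.21682337  0.16986033] [ 1.40922385 -0.03979796 -0.58363349]
[247.5 193.5 712.   30.   30. ] [ 0.48270184 -0.2178946   0.06      ] [ -0.52310472  -1.50906329 109.85933862]
```

View pics/w3.png

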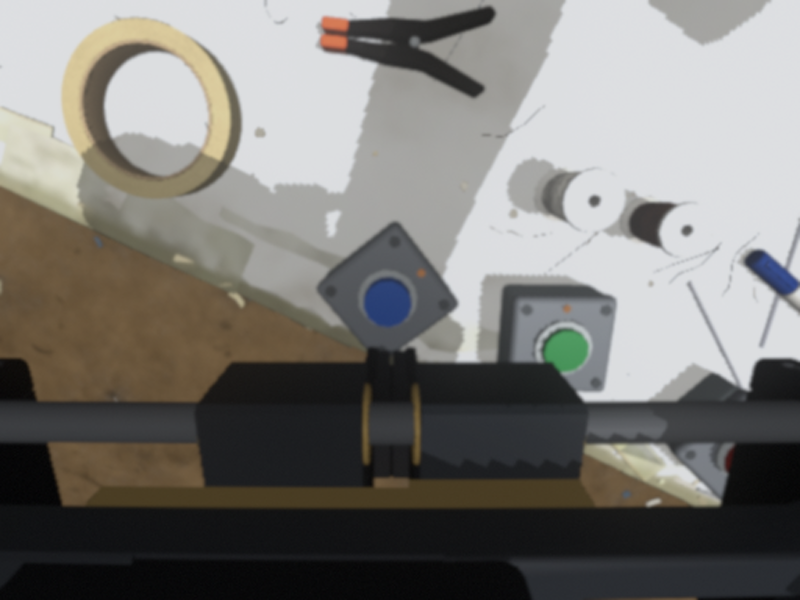

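The wrist picture shows blue at (387,303), lined up with the fingers. Green at (566,350) is visibly down in its collar, and nothing else has moved.

Emit:
{"api": "servo_tool", "payload": {
  "commands": [
    [[1,0,-1,40,0,0,0],[1,0,-1,75,0,0,0],[1,0,-1,92,0,0,0],[1,0,-1,94,0,0,0],[1,0,-1,96,0,0,0]]
  ]
}}

```text
time_s: 9.25
tcp_pos: [0.4829, -0.2182, 0.0745]
ee_rot: [[-0.893, -0.45, 0.001], [-0.45, 0.893, -0.0], [-0.0, -0.001, -1.0]]
wrist_force: [0.7, 0.6, 0.0]
gripper_width: 0.006
gripper_force: 0.0
```

Emit:
{"api": "servo_tool", "payload": {
  "commands": [
    [[1,0,0,2,0,0,0],[1,0,0,4,0,0,0],[1,0,0,6,0,0,0],[1,0,0,8,0,0,0],[1,0,0,8,0,0,0]]
  ]
}}

```text
time_s: 9.75
tcp_pos: [0.483, -0.2188, 0.0665]
ee_rot: [[-0.894, -0.448, 0.002], [-0.448, 0.894, -0.0], [-0.002, -0.001, -1.0]]
wrist_force: [-0.3, 1.8, 2.9]
gripper_width: 0.007
gripper_force: 1.3
```

Emit:
{"api": "servo_tool", "payload": {
  "commands": [
    [[1,0,0,1,0,0,0],[1,0,0,2,0,0,0],[1,0,0,3,0,0,0],[1,0,0,3,0,0,0],[1,0,0,3,0,0,0]]
  ]
}}

```text
time_s: 10.25
tcp_pos: [0.4831, -0.2188, 0.0638]
ee_rot: [[-0.894, -0.449, 0.002], [-0.449, 0.894, -0.001], [-0.001, -0.001, -1.0]]
wrist_force: [0.3, 1.7, 6.0]
gripper_width: 0.002
gripper_force: 3.1
```

Emit:
{"api": "servo_tool", "payload": {
  "commands": [
    [[1,0,0,0.5,0,0,0],[1,0,0,1,0,0,0],[1,0,0,1,0,0,0],[1,0,0,1,0,0,0],[1,0,0,1,0,0,0]]
  ]
}}

```text
time_s: 10.75
tcp_pos: [0.4831, -0.2189, 0.0632]
ee_rot: [[-0.894, -0.449, 0.002], [-0.449, 0.894, -0.001], [-0.001, -0.001, -1.0]]
wrist_force: [-0.0, 2.9, 8.8]
gripper_width: 0.007
gripper_force: 4.2
```

Emit:
{"api": "servo_tool", "payload": {
  "commands": [
    [[1,0,0,-40,0,0,0],[1,0,0,-80,0,0,0],[1,0,0,-120,0,0,0],[1,0,0,-160,0,0,0],[1,0,0,-180,0,0,0]]
  ]
}}

```text
time_s: 11.25
tcp_pos: [0.4825, -0.2192, 0.2451]
ee_rot: [[-0.894, -0.448, 0.003], [-0.448, 0.894, -0.001], [-0.002, -0.002, -1.0]]
wrist_force: [0.4, 0.8, -0.1]
gripper_width: 0.008
gripper_force: 0.0
```

Run:
```python
from station import r
import cv2,pickle
c=r.capture("side");o=pickle.load(open("c0.pkl","rb"))["side"]
f=lambda c:cv2.resize(c["pixels"][165:290,190:290,::-1],(400,500),interpolation=cv2.INTER_CUBIC)
cv2.imwrite("pics/s2.png",cv2.hconcat([f(o),f(c)]))
s=r.sense();print(s["tcp_pos"],s["wrist_force"])
```

```text
[ 0.48366982 -0.21960552  0.24741954] [ 1.23241643 -1.0354491   3.36666754]
```

View pics/s2.png

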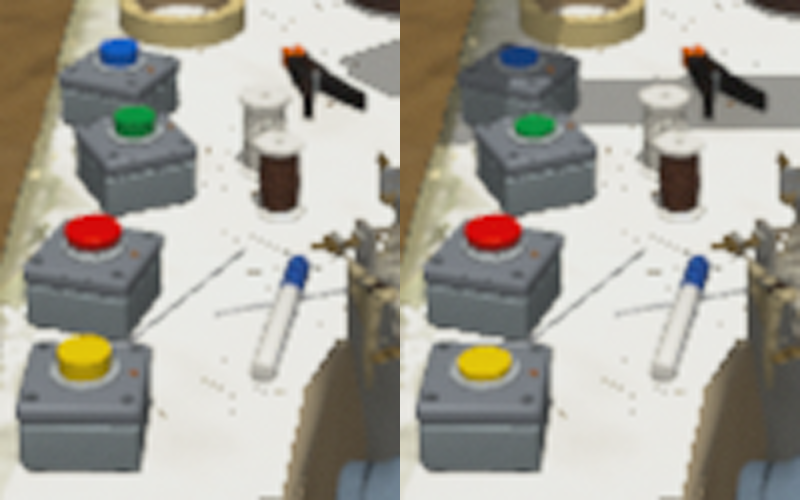

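The before/after crop shows green (535,126), yellow (485,362) and blue (519,56) down. Red (493,232) is still out, and the boxes and bystanders have not moved.

```bash
python3 -c "
from station import r
print(r.finish_job())"
```

```text
the job is handed in; nothing more can be done
None
```

I pressed the green, yellow and blue buttons fully in, in that order, at about 9 N or less. The last picture shows all three down, red still out and nothing shifted; I handed the job in at about 11 s, but no verdict came back.

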